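# Present a sample jar to the label reader and trigger the scan

### The arm

A 6-joint arm with a two-finger parallel gripper is mounted at the origin on the work surface. World frame = base frame: x ahead of the robot, y to its left, z up, the work surface at z = 0. Lengths are in m, angles in degrees, forces in N, time in s.
With the tool pointing down it reaches from about 0.4 to 0.825 m from the base axis. Payload 7 kg.
Tool frame: the origin (TCP) lies midway between the tips of the shut fingers; the grasp point (between the pads) lies 19 mm behind it; z points along the fingers, y is the direction in which the jaws open and shut (so a half turn about z gives the same grasp; the last joint's range is limited). The gripper opens to 88 mm and grips with 3 to 60 N. Pads are 19 mm wide; open, the fingers measure 130 mm over their backs; the gripper's body (78 mm by 193 mm) begins 47 mm behind the grasp point.
Start: joints at [79.647, 20.546, 0.682, 0, -70.136, -16.507], TCP at [0.305, 0.602, 0.227] pointing down, gripper open.
Joint ranges: [-176.03, 176.03], [-82.01, 121.73], [-58.28, 71.71], [-173.87, 95.51], [-174.79, -0.11], [-173.66, 173.66]. Speed limits (degrees/s): [136.94, 136.94, 172.46, 180, 180, 180].

### API

Orientations are given as a 3x3 rotation matrix whose columns are the frame's x, y, z axes.
In Python, from rig import robot gives the robot as it stands. Calls block until the motion is done:
- robot.goto(position, orientation): joint-space move of the TCP to a pose.
- robot.servo_line(position, ori=None, speed=0.15): straight line of the TCP; ori=None keeps the orientation; speed is the mean speed in m/s.
- robot.movej(angles): joint-space move.
- robot.move_gripper(opening): opening from 0.0 (shut) to 1.0 (fully open); the grip force is fixed at half the most; returns when the fingers have stopped.
- robot.dwell(seconds).
- robot.ik(position, orientation): joint angles nearest the present ones, or None.
- robot.grab_frame(name): name is "scene" or "top" or "wrist"; returns (picture, depth): 384x512x3 uint8, red, green, blue; 384x512 float32, m along the optical axis (not along the pixel's ray), 0 where there is no reading.
- robot.camera_info(name): a dict with "vfov" (degrees; the focal length in pixels is half the picture's height over the tangent of half this angle, whatever the lens; pixels are square), "cx", "cy" (the principal point, pixels), "view" (4x4, takes a point from world to camera coordinates); the wrist camera has in their place "T_tool_cam" (4x4, takes a point from camera to tool coordinates, whose origin is the TCP and whose axes are the flange's). Camera axes: x right, y down, z forward; pixel columns grow to the right and rows downward; lengths in m; the calibration is good to about 2 mm. A picture is of the moment at which its call begins: read the wrist's pose just before it. camera_info takes no time and is no camera call.
A pose or a line that the arm cannot do raises robot.Unreachable and nothing moves.
- robot.job_done(): hands the job in, once; it reports no verdict.
Readings, each from a call of its own:
- robot.read_t(): time.
- robot.read_qpos(): joint angles.
- robot.read_qvel(): joint speeds.
- robot.read_effort(): joint torques, N m.
- robot.read_position(): TCP position.
- robot.read_tcp_rot(): TCP orientation.
- robot.read_force(): force on the tool from outside, world axes, zero at the start.
- robot.read_ft_torque(): the same for the moment, N m.
- robot.read_grip_width(): opening from 0.0 (shut) to 1.0 (fully open).
Only numpy, scipy, OpenCV 4.12 (cv2) and the standard library are available. Lean on these libraries where they do the work, as an engineer would, in place of code of your own. Each camera call takes 0.05 s, during which the arm holds its last target. There are 200 camera calls.

### The job

Set the blue-capped sample jar down gently, upright, inside the yellow ring of the label reader, turned so that its orange label squarely faces the dark red window, and let go of it. Then, with the jar standing there, press the reader's blue key (wake) fully and release it, and after that press the green key (scan) fully and release it, never both together and never before the jar is in place. Do not drop the jar, and leave the orange-capped jar, the flask and the glass dish where they stand.

Things in the scene. Friction and masses are not known exactly. Their poses are not given: they have to be found in the camera images.
- jar: Loose white plastic sample jar, a straight cylinder 50 mm in diameter and 95 mm tall with a ribbed blue cap (the top 25 mm, same diameter), about 150 g. Origin: centre of its underside; z runs up its axis; its x axis points out through the middle of the orange label. A white line on top of the cap runs from the centre to the rim directly above the label.
- jar_mark (a point): Middle of the orange label with black bars, on the jar's side, 25 mm from its axis and 36 mm above its underside.
- scanner: Fixed label reader. Grey base plate 10 mm thick (own x -55 to 150, y -65 to 65 mm) carries a blue head block (x 80 to 145, y -60 to 60, top 90 mm above the table) with a white front and dark red window 77 mm from the ring's centre. Origin: on the table under the centre of the yellow ring; x points level from the ring to the window, z up.
- spot (a point): Centre of the yellow ring (58 mm inside, 66 mm outside diameter) on top of the reader's base plate, 10 mm above the table, where the jar stands; axes as the scanner body.
- key_blue_top (a point): Centre of the top of the blue round push key (26 mm diameter) on top of the reader's head. The two keys stand 60 mm apart; which is on the left varies.
- key_blue (a joint): Travel of the blue key: 0 m up, 0.006 m fully down; a spring returns it, about 4 N holds it fully down.
- key_green_top (a point): Centre of the top of the green round push key (26 mm diameter) on top of the reader's head.
- key_green (a joint): Travel of the green key: 0 m up, 0.006 m fully down; a spring returns it, about 4 N holds it fully down.
- blank_jar: Bystander: loose white jar with an orange cap and no label, 50 mm in diameter, 95 mm tall. Origin: centre of its underside.
- flask: Bystander: loose conical glass flask, 82 mm wide at the foot, 118 mm tall. Origin: centre of its underside.
- dish: Bystander: loose low round glass dish, 90 mm wide, 18 mm tall. Origin: centre of its underside.
Not all that is in view belongs to the job. What is shaped like the jar but pink is not meant. Of the things that look like the scanner, take the one that is nearest to the robot's base at the start.

How it is judged:
By the outcome, as a careful person would: the job done as asked, in the order asked, and still so for the second after the job is handed in, with the robot touching nothing.
It also fails if it takes over 53 s, if anything falls off the work surface, if the arm or the gripper's body presses on something with over 40 N, if the wrist force passes 120 N, or if a joint passes its speed limit or range.

## Working session

There is one attempt and no reset: what is moved stays moved. The work goes in short steps, each a Python script; the robot and the scene stay as the last script left them, time stands still between calls to the robot, and variables do not carry over. Pictures are saved under pics/ and viewed, about 8 in all and at most 12, crops included, and the job is handed in when it is done.

```bash
ls; mkdir -p pics
cat > h.py <<'E'
import numpy as np, cv2
from rig import robot
def cam(n):
    i=robot.camera_info(n); f=192/np.tan(np.radians(i['vfov']/2)); return i,f
def save(n,fn):
    if n=='wrist':
        i,f=cam(n); T=np.eye(4);T[:3,:3]=robot.read_tcp_rot();T[:3,3]=robot.read_position();M=T@np.array(i['T_tool_cam'])
    else:
        i,f=cam(n); M=np.linalg.inv(i['view'])
    p,d=robot.grab_frame(n)
    np.savez('pics/'+fn+'.npz',p=p,d=d,M=M,f=f,c=[i['cx'],i['cy']])
    cv2.imwrite('pics/'+fn+'.png',p[:,:,::-1])
def pt(fn,u,v,z=None):
    """world point at pixel from depth, or by intersecting plane z"""
    a=np.load('pics/'+fn+'.npz'); r=np.array([(u-a['c'][0])/a['f'],(v-a['c'][1])/a['f'],1])
    M=a['M']
    if z is None: k=a['d'][int(round(v)),int(round(u))]
    else: k=(z-M[2,3])/(M[:3,:3]@r)[2]
    return M[:3,:3]@(r*k)+M[:3,3]
E
python3 - <<'E'
from h import *
save('scene','s0');save('top','t0')
for n in('scene','top'): print(robot.camera_info(n))
print(robot.camera_info('wrist'),robot.read_tcp_rot(),robot.read_t())
a=cv2.imread('pics/s0.png');b=cv2.imread('pics/t0.png')
cv2.imwrite('pics/b0.png',cv2.resize(b,(800,600)))
E
```

```text
pics
{'vfov': 48.383366053097355, 'cx': 247.65852463230698, 'cy': 189.8236631135197, 'view': array([[ 0.31708059,  0.94838379,  0.00530038, -0.29395723],
       [ 0.69933359, -0.23003131, -0.67677036, -0.32566045],
       [-0.64061879,  0.21829748, -0.7361751 ,  1.37082906],
       [ 0.        ,  0.        ,  0.        ,  1.        ]])}
{'vfov': 43.483609102584566, 'cx': 254.0300132183911, 'cy': 194.063217792546, 'view': array([[-0.01593816, -0.99986732,  0.00336501,  0.10340301],
       [-0.97573559,  0.01481831, -0.21845018,  0.59144828],
       [ 0.21837133, -0.00676506, -0.9758423 ,  1.30267887],
       [ 0.        ,  0.        ,  0.        ,  1.        ]])}
{'vfov': 60.14520030428673, 'cx': 255.62559112969558, 'cy': 189.38592378510788, 'T_tool_cam': array([[ 1.01023146e-03, -9.52341872e-01, -3.05031045e-01,
         8.30754410e-02],
       [ 9.99999365e-01,  8.09585428e-04,  7.84276615e-04,
         1.40796780e-04],
       [-4.99950771e-04, -3.05031643e-01,  9.52342085e-01,
        -1.57702917e-01],
       [ 0.00000000e+00,  0.00000000e+00,  0.00000000e+00,
         1.00000000e+00]])} [[ 8.92079261e-01 -4.51878624e-01 -5.49523656e-04]
 [-4.51878933e-01 -8.92078152e-01 -1.41443458e-03]
 [ 1.48934706e-04  1.51010592e-03 -9.99998849e-01]] 0.1
```

View pics/b0.png

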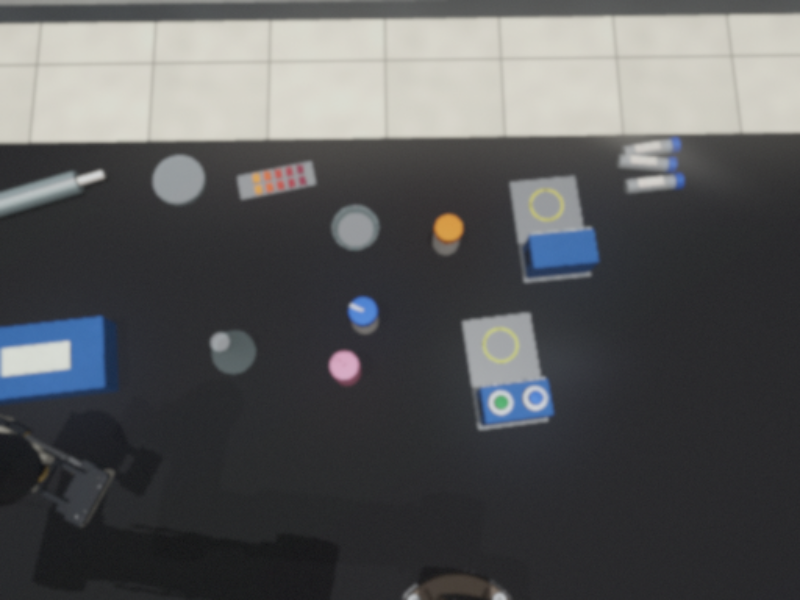

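View pics/s0.png

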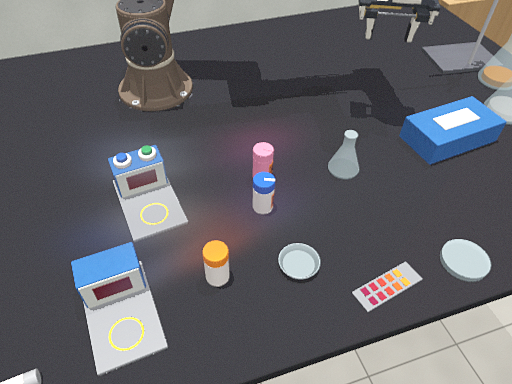

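The top view shows blue cap at (363,311) (the target, with its white line pointing up-left), pink lookalike at (345,366), orange cap at (448,228). Readers are at ring (501,345), with keys and nearest the base (chosen), and (547,205), without keys. These are 800x600 pixels. In the keyed reader, the green key is at (501,402) and the blue key at (536,398).

Run:
```python
from h import *
s=.64
for n,u,v,z in [('jar',363,311,.095),('pink',345,366,.095),('blank',448,228,.095),('ring',501,345,.01),('green',501,402,.095),('blue',536,398,.095),('flask',234,352,0),('dish',355,228,.018)]:
    print(n,pt('t0',u*s,v*s,z).round(4),pt('t0',u*s,v*s).round(4))
# close look: TCP so that wrist camera sees jar; camera is +x tool 83mm, looking toward -x tool. 
j=pt('t0',363*s,311*s,.095)
print(j)
R0=robot.read_tcp_rot()
for ang in range(-180,180,30):
    c,si=np.cos(np.radians(ang)),np.sin(np.radians(ang))
    R=np.array([[c,si,0],[si,-c,0],[0,0,-1.]])
    print(ang,[None if q is None else np.round(q) for q in [robot.ik([j[0],j[1],.22],R)]])
```

```text
jar [0.5731 0.1548 0.095 ] [0.5741 0.1549 0.0904]
pink [0.4755 0.1868 0.095 ] [0.4754 0.1867 0.0953]
blank [ 7.251e-01 -7.000e-04  9.500e-02] [ 7.243e-01 -6.000e-04  9.730e-02]
ring [ 0.5223 -0.0997  0.01  ] [ 0.5218 -0.0992  0.0129]
green [ 0.4087 -0.0826  0.095 ] [ 0.4076 -0.0807  0.1083]
blue [ 0.4147 -0.1435  0.095 ] [ 0.4132 -0.1405  0.1108]
flask [0.5183 0.4012 0.    ] [0.5075 0.3868 0.068 ]
dish [0.7532 0.1722 0.018 ] [7.590e-01 1.731e-01 3.000e-04]
[0.57310455 0.15476623 0.095     ]
-180 [array([  34.,   13.,  -11.,    0.,  -66., -124.])]
-150 [array([ 34.,  13., -11.,   0., -66., -94.])]
-120 [array([ 34.,  13., -11.,   0., -66., -64.])]
-90 [array([ 34.,  13., -11.,   0., -66., -34.])]
-60 [array([ 34.,  13., -11.,   0., -66.,  -4.])]
-30 [array([ 34.,  13., -11.,   0., -66.,  26.])]
0 [array([ 34.,  13., -11.,   0., -66.,  56.])]
30 [array([ 34.,  13., -11.,   0., -66.,  86.])]
60 [array([ 34.,  13., -11.,   0., -66., 116.])]
90 [array([ 34.,  13., -11.,   0., -66., 146.])]
120 [None]
150 [array([  34.,   13.,  -11.,    0.,  -66., -154.])]
```

```bash
cat >> h.py <<'E'
def Rz(a):
    c,s=np.cos(np.radians(a)),np.sin(np.radians(a)); return np.array([[c,s,0],[s,-c,0],[0,0,-1.]])
E
python3 - <<'E'
from h import *
robot.goto([.48,-.11,.27],Rz(-150)); robot.dwell(.3); save('wrist','w_r'); print(robot.read_t(),robot.read_qpos())
robot.goto([.573,.155,.22],Rz(162)); robot.dwell(.3); save('wrist','w_j'); print(robot.read_t(),robot.read_qpos())
for n in('w_r','w_j'): cv2.imwrite(f'pics/{n}_b.png',cv2.resize(cv2.imread(f'pics/{n}.png'),(800,600)))
E
```

```text
3.05 [ 1.00383655e+01  1.49998350e+00 -1.76676921e+01  2.66643446e-03
 -7.08406350e+01 -7.00145186e+01]
4.55 [ 3.39361665e+01  1.31554242e+01 -1.05301137e+01  3.88561684e-05
 -6.62843081e+01 -1.41973040e+02]
```

View pics/w_r_b.png

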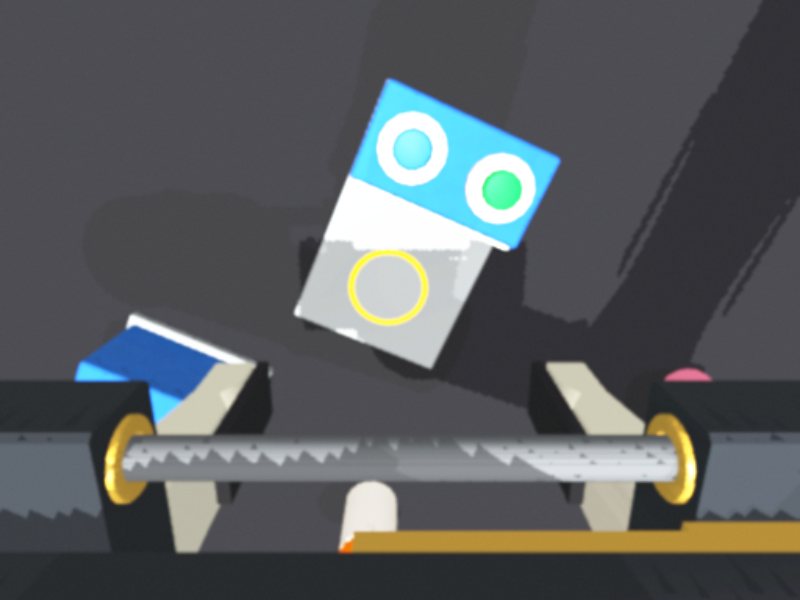

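View pics/w_j_b.png

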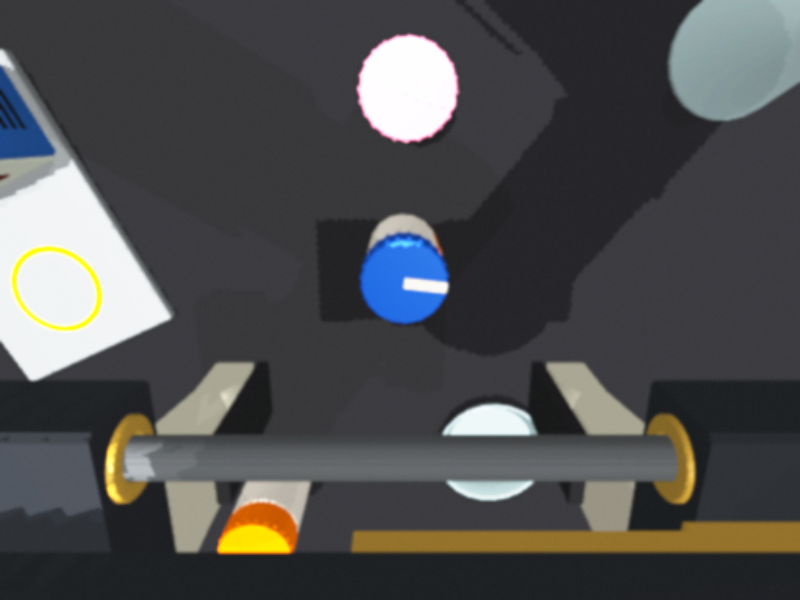

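w_r: the ring is at (388,288), blue key at (412,149), green key at (502,189), with the red window hidden beneath the overhang of the head. w_j: the blue cap is at (404,280), its white line running to (448,288), and the orange label edge shows at (440,243) on the same side. I'll refine these by segmentation.

Run:
```python
from h import *
def hsv(n): return cv2.cvtColor(np.load(f'pics/{n}.npz')['p'],cv2.COLOR_RGB2HSV)
def biggest(m,box):
    k=np.zeros_like(m);x0,y0,x1,y1=[int(t*.64) for t in box];k[y0:y1,x0:x1]=m[y0:y1,x0:x1]
    c=max(cv2.findContours(k,cv2.RETR_EXTERNAL,cv2.CHAIN_APPROX_NONE)[0],key=cv2.contourArea)
    return c[:,0,:].astype(float)
def circ(n,c,z):
    P=np.array([pt(n,u,v,z)[:2] for u,v in c]); (x,y),r=cv2.minEnclosingCircle(P.astype(np.float32)*1000)
    e=cv2.fitEllipse(P.astype(np.float32)*1000)
    return np.round(e[0],1),np.round(e[1],1)
H=hsv('w_r')
print('ring',circ('w_r',biggest(cv2.inRange(H,(20,80,100),(35,255,255)),(320,230,450,340)),.01))
a=np.load('pics/w_r.npz')
g=biggest(cv2.inRange(H,(45,100,60),(80,255,255)),(470,160,535,220))
b=biggest(cv2.inRange(H,(85,50,60),(110,255,255)),(388,125,437,174))
for n,c in(('green',g),('blue',b)):
    m=c.mean(0); zz=[pt('w_r',m[0]+i,m[1]+j)[2] for i in(-3,0,3) for j in(-3,0,3)]; print(n,m,np.median(zz),circ('w_r',c,np.median(zz)))
# base plate corners (near) and head corners
for nm,u,v,z in[('pl1',296,314,.01),('pl2',432,368,.01),('hb1',389,79,.09),('hb2',560,158,.09),('hf1',348,177,.09),('hf2',515,248,.09)]: print(nm,(pt('w_r',u*.64,v*.64,z)*1000).round(1))
# second view ring
print('ring2',circ('w_j',biggest(cv2.inRange(hsv('w_j'),(20,80,100),(35,255,255)),(0,230,115,345)),.01))
H=hsv('w_j'); c=biggest(cv2.inRange(H,(100,100,50),(125,255,255)),(350,225,460,330))
low=c[c[:,1]>172]; print('capfull',circ('w_j',c,.095),'caplow',circ('w_j',low,.095))
w=biggest(cv2.inRange(H,(0,0,150),(180,90,255)),(400,270,455,300))
P=np.array([pt('w_j',u,v,.095)[:2]*1000 for u,v in w],np.float32)
r=cv2.minAreaRect(P); print('line',r, cv2.boxPoints(r).round(1).tolist(), cv2.fitLine(P,cv2.DIST_L2,0,.01,.01).ravel())
print('capz',pt('w_j',390*.64,300*.64),pt('w_j',410*.64,305*.64))
```

```text
ring (array([522. , -97.3]), array([65.4, 66. ]))
green [320.8115942  121.20289855] 0.11163547404381752 (array([406.7, -81.5]), array([22.1, 22.9]))
blue [263.56944444  95.375     ] 0.11169178063354152 (array([ 413.5, -139.9]), array([22.3, 22.7]))
pl1 [ 581.9 -153.    10. ]
pl2 [567.1 -26.1  10. ]
hb1 [ 385.8 -171.7   90. ]
hb2 [371.8 -55.6  90. ]
hf1 [ 449.1 -165.7   90. ]
hf2 [434.1 -47.7  90. ]
ring2 (array([522.2, -97.3]), array([64.7, 64.9]))
capfull (array([571.1, 155.9]), array([48.7, 53.8])) caplow (array([581.1, 153. ]), array([32.1, 53.1]))
line ((578.6036987304688, 167.662109375), (25.475357055664062, 7.370574951171875), 65.44087982177734) [[570.0, 157.60000610351562], [576.7000122070312, 154.5], [587.2000122070312, 177.6999969482422], [580.5, 180.8000030517578]] [4.0120521e-01 9.1598821e-01 5.7863733e+02 1.6785826e+02]
capz [0.58093382 0.14590563 0.09501895] [0.58777657 0.15582308 0.09380885]
```

Run:
```python
from h import *
R=Rz(162); x,y=.5734,.1558
robot.servo_line([x,y,.15],R,speed=.1)
robot.servo_line([x,y,.049],speed=.08); print(robot.read_position(),robot.read_force())
robot.move_gripper(0.0); print('w',robot.read_grip_width()*88)
robot.dwell(.2)
robot.servo_line([x,y,.16],speed=.1); robot.dwell(.2); print('w',robot.read_grip_width()*88,robot.read_force(),robot.read_t())
save('wrist','w_g'); save('scene','s1')
a=cv2.resize(cv2.imread('pics/w_g.png'),(640,480)); 
b=cv2.resize(cv2.imread('pics/s1.png')[80:280,180:360],None,fx=2.4,fy=2.4)
cv2.imwrite('pics/g.png',np.hstack([a[:,80:440+80][:480],b[:480,:240*2][:480]])[:, :800] if 0 else np.hstack([a[:480,100:500],b[:480,:400]]))
print(robot.ik([.522,-.0973,.1],Rz(-77)))
```

```text
[0.57376661 0.15601746 0.04956276] [ 0.83304403 -0.37533813  0.08343293]
w 49.9677390355572
w 49.69992535153466 [-0.2387456  -0.14496593 -1.12196199] 9.1667
[ 10.61594316  14.00102085 -27.05424567   0.         -48.94473348
   2.38405684]
```

View pics/g.png

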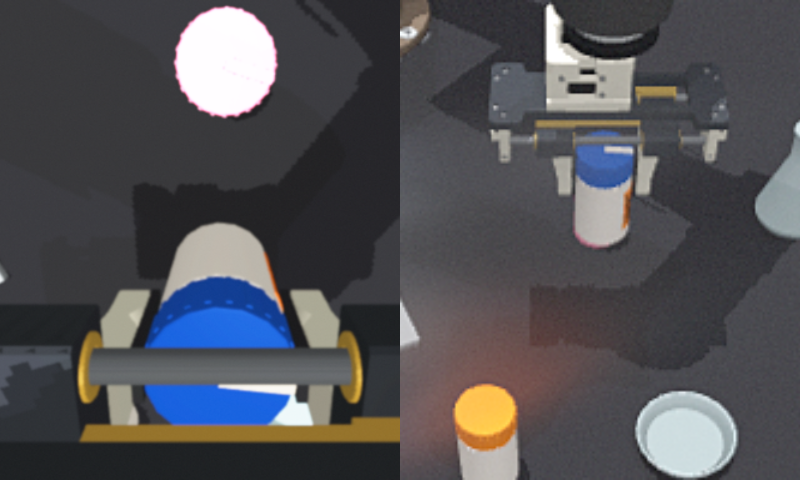

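The jar is held upright (width 49.7 mm). Now moving to the ring and lowering under force watch.

Run:
```python
from h import *
R=Rz(-77); x,y=.522,-.0973
robot.servo_line([.5734,.1558,.2],speed=.15)
robot.goto([x,y,.2],R); robot.servo_line([x,y,.075],R,speed=.08)
robot.dwell(.2); f0=robot.read_force()[2]; print('f0',f0,robot.read_t(),robot.read_position())
z=.064
while z>.056:
    robot.servo_line([x,y,z],R,speed=.01); f=robot.read_force()[2]; 
    if f-f0>1.0: break
    z-=.0007
print('contact z',z,f,robot.read_position(),robot.read_t())
save('wrist','w_p')
robot.move_gripper(.78); print(robot.read_grip_width()*88)
robot.servo_line([x,y,.2],speed=.12)
robot.goto([.49,-.11,.26],Rz(-77));robot.dwell(.3); save('wrist','w_c'); save('scene','s2'); print(robot.read_t())
a=cv2.resize(cv2.imread('pics/w_c.png'),(800,600)); cv2.imwrite('pics/c.png',a)
```

```text
f0 -1.177952260944791 13.7583 [ 0.52216267 -0.0972624   0.07529455]
contact z 0.06049999999999999 -0.15504244128101363 [ 0.52195129 -0.09732851  0.06045899] 16.2583
68.91744677687284
18.9917
```

View pics/c.png

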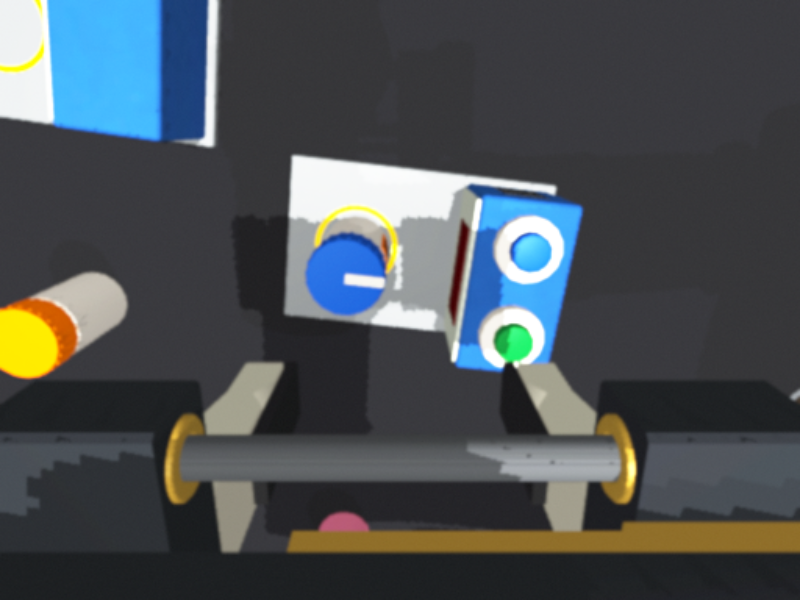

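The jar stands in the ring (cap at (346,274)), and its line runs to (383,283), toward the window at (458,275). Now measuring alignment and key positions.

Run:
```python
from h import *
a=np.load('pics/w_c.npz');H=cv2.cvtColor(a['p'],cv2.COLOR_RGB2HSV)
def biggest(m,box):
    k=np.zeros_like(m);x0,y0,x1,y1=[int(t*.64) for t in box];k[y0:y1,x0:x1]=m[y0:y1,x0:x1]
    return max(cv2.findContours(k,cv2.RETR_EXTERNAL,cv2.CHAIN_APPROX_NONE)[0],key=cv2.contourArea)[:,0,:].astype(float)
w=biggest(cv2.inRange(H,(0,0,150),(180,90,255)),(335,265,386,298))
P=np.array([pt('w_c',u,v,.105)[:2]*1000 for u,v in w],np.float32); r=cv2.minAreaRect(P)
d=cv2.fitLine(P,cv2.DIST_L2,0,.01,.01).ravel(); print(r,cv2.boxPoints(r).round(1).tolist(),np.degrees(np.arctan2(d[1],d[0])))
for n,lo,hi,box in(('green',(45,100,60),(80,255,255),(480,310,545,375)),('blue',(85,80,60),(110,255,255),(507,228,555,275))):
    c=biggest(cv2.inRange(H,lo,hi),box);m=c.mean(0);z=pt('w_c',*m)[2]
    e=cv2.fitEllipse(np.array([pt('w_c',u,v,.111)[:2]*1000 for u,v in c],np.float32)); print(n,m/.64,z,e)
for nm,u,v,z in[('pl1',292,155,.01),('pl2',285,315,.01),('hb1',582,206,.09),('hb2',549,369,.09),('hf1',483,194,.09),('hf2',457,362,.09)]: print(nm,(pt('w_c',u*.64,v*.64,z)*1000).round(1))
for an in(-173,-83,7,97): print(an,robot.ik([.4067,-.0815,.13],Rz(an)),robot.ik([.4135,-.14,.13],Rz(an)))
```

```text
((508.6839599609375, -96.54915618896484), (26.566043853759766, 12.21143913269043), 6.436675071716309) [[494.79998779296875, -92.0], [496.20001220703125, -104.0999984741211], [522.5999755859375, -101.0999984741211], [521.2000122070312, -89.0]] -2.7636619
green [512.84466912 342.39430147] 0.11193702206609446 ((408.3258056640625, -81.62275695800781), (22.61882209777832, 25.780698776245117), 37.616825103759766)
blue [531.22702206 252.22886029] 0.11233076984455198 ((414.6908874511719, -140.63478088378906), (22.828594207763672, 23.385791778564453), 60.44734573364258)
pl1 [ 583.  -155.3   10. ]
pl2 [567.5 -26.7  10. ]
hb1 [ 386.1 -172.8   90. ]
hb2 [371.2 -60.8  90. ]
hf1 [ 448.7 -165.9   90. ]
hf2 [434.8 -51.6  90. ]
-173 [ 16.21096419   0.75632883 -38.33177294   0.         -50.91189823
 -99.21096419] [  7.35748554   3.0201383  -35.94337254   0.         -51.03648916
 -90.35748554]
-83 [ 16.21096419   0.75632883 -38.33177294   0.         -50.91189823
  -9.21096419] [  7.35748554   3.0201383  -35.94337254   0.         -51.03648916
  -0.35748554]
7 [ 16.21096419   0.75632883 -38.33177294   0.         -50.91189823
  80.78903581] [  7.35748554   3.0201383  -35.94337254   0.         -51.03648916
  89.64251446]
97 [ 16.21096419   0.75632883 -38.33177294   0.         -50.91189823
 170.78903581] None
```

The line mask is contaminated by background, so I'll redo it with a tighter one plus an enlarged crop.

Run:
```python
from h import *
p=cv2.imread('pics/w_c.png')[140:212,185:265]; s=cv2.imread('pics/s2.png')[130:250,100:200]
cv2.imwrite('pics/crop.png',np.hstack([cv2.resize(p,(500,450),interpolation=cv2.INTER_NEAREST),cv2.resize(s,(300,450))]))
a=np.load('pics/w_c.npz');H=cv2.cvtColor(a['p'],cv2.COLOR_RGB2HSV)
m=(H[:,:,1]<110)&(H[:,:,2]>140); k=np.zeros_like(m); k[172:188,217:245]=m[172:188,217:245]
for r in k[172:188,217:245]: print(''.join('#' if t else '.' for t in r))
```

```text
............................
............................
............................
....########................
...##################.......
...#########################
...#########################
...#########################
...#########################
...#########################
.....#######################
..............##############
.......................#####
............................
............................
............................
```

View pics/crop.png

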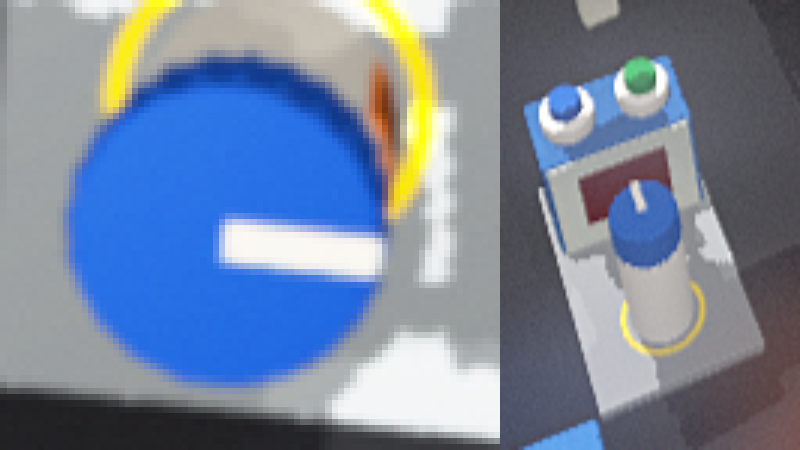

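Run:
```python
from h import *
f=lambda x,y,z: pt('w_c',185+x/6.25-.5,140+y/6.25-.5,z)[:2]*1000
i,o=f(220,240,.105),f(382,258,.105); d=o-i
print(i,o,np.degrees(np.arctan2(d[1],d[0])))
e=f(500,440,.01)-f(0,388,.01);print('plate edge',np.degrees(np.arctan2(e[1],e[0])))
```

```text
[522.29200457 -97.51156034] [ 497.0231963 -100.351424 ] -173.5876558779276
plate edge -173.34594352122144
```

The placing is good: jar at (522.3, -97.5) mm, yaw -173.6° against the reader's -173.3°. Now I'll check bezel height, then press blue and green with shut fingers, guided by force.

Run:
```python
from h import *
print('bezel z',[pt('w_r',u*.64,v*.64)[2].round(4) for u,v in((385,149),(440,150),(475,189),(528,185))])
R=Rz(-83.3)
robot.move_gripper(0.0)
for n,(x,y) in(('blue',(.4143,-.1407)),('green',(.4073,-.0811))):
    robot.goto([x,y,.17],R); robot.servo_line([x,y,.120],R,speed=.08); robot.dwell(.15)
    f0=robot.read_force()[2]; z=.114; log=[]
    while z>.100:
        robot.servo_line([x,y,z],R,speed=.02); robot.dwell(.05)
        f=robot.read_force()[2]-f0; log.append((round(z*1000,1),round(robot.read_position()[2]*1000,1),round(f,1)))
        if f>8: break
        z-=.0006
    robot.dwell(.2); save('scene','p_'+n)
    robot.servo_line([x,y,.17],R,speed=.08)
    print(n,log,robot.read_t())
    if log[-1][2]<5: print('NOT pressed'); break
```

```text
bezel z [np.float64(0.1013), np.float64(0.1021), np.float64(0.1025), np.float64(0.1)]
blue [(114.0, np.float64(114.0), np.float64(0.3)), (113.4, np.float64(113.4), np.float64(-0.5)), (112.8, np.float64(112.8), np.float64(-0.4)), (112.2, np.float64(112.3), np.float64(0.9)), (111.6, np.float64(111.6), np.float64(1.2)), (111.0, np.float64(111.0), np.float64(2.3)), (110.4, np.float64(110.4), np.float64(1.9)), (109.8, np.float64(109.8), np.float64(2.9)), (109.2, np.float64(109.2), np.float64(2.5)), (108.6, np.float64(108.6), np.float64(3.1)), (108.0, np.float64(108.0), np.float64(3.3)), (107.4, np.float64(107.4), np.float64(4.1)), (106.8, np.float64(106.9), np.float64(3.3)), (106.2, np.float64(106.3), np.float64(5.7)), (105.6, np.float64(106.1), np.float64(11.7))] 27.5667
green [(114.0, np.float64(114.0), np.float64(-0.9)), (113.4, np.float64(113.4), np.float64(-1.4)), (112.8, np.float64(112.8), np.float64(-0.2)), (112.2, np.float64(112.3), np.float64(0.0)), (111.6, np.float64(111.7), np.float64(1.4)), (111.0, np.float64(111.0), np.float64(0.6)), (110.4, np.float64(110.4), np.float64(2.0)), (109.8, np.float64(109.8), np.float64(1.2)), (109.2, np.float64(109.2), np.float64(2.2)), (108.6, np.float64(108.6), np.float64(2.5)), (108.0, np.float64(108.0), np.float64(2.7)), (107.4, np.float64(107.4), np.float64(1.9)), (106.8, np.float64(106.8), np.float64(3.2)), (106.2, np.float64(106.3), np.float64(4.1)), (105.6, np.float64(106.1), np.float64(10.9))] 34.75
```

Both keys travelled 6 mm to a hard stop. One last look before handing in.

Run:
```python
from h import *
robot.goto([.46,-.11,.26],Rz(-77)); robot.dwell(.2); save('wrist','e_w'); save('scene','e_s')
a=cv2.resize(cv2.imread('pics/e_w.png')[80:240,140:400],(400,246)); b=cv2.imread('pics/e_s.png')[50:296,0:400]
cv2.imwrite('pics/e.png',np.hstack([a,b])); print(robot.read_t(),robot.read_force())
```

```text
35.5583 [-0.07492678  0.23148768 -0.61872635]
```

View pics/e.png

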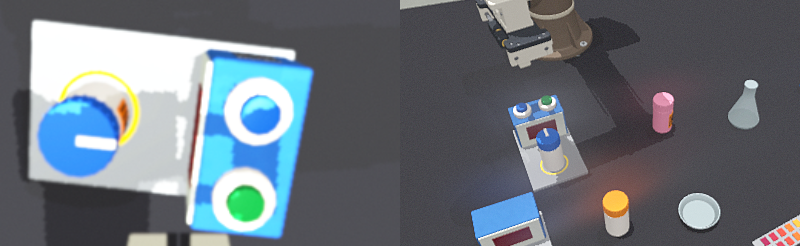

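The jar stands in the ring with its line toward the window. Both keys are up and the bystanders have not moved (orange cap at (615,200), flask at (744,105), dish at (699,210) in the view).

```bash
python3 -c "
from rig import robot
robot.job_done()"
```

```text
the job is handed in; nothing more can be done
```

The job is done and handed in at about 35.6 s of the 53 s allowed.

- **Jar:** I set the blue-capped jar down gently, with about 1 N contact force, in the ring of the reader nearest the robot's base. I measured it within about 0.5 mm of the ring's centre. Its label points along -173.6°, against -173.3° for the reader, so it faces the window squarely.
- **Keys:** With the jar in place I pressed blue and then green. Each went down 6 mm to its hard stop (force rising to about 11 to 12 N) and was released before the next move.
- **Last look:** The jar was upright in the ring, both keys were up, and the gripper was clear of everything. The orange-capped jar, flask and dish looked undisturbed.
- **Check that disagreed:** My first automatic reading of the label line after placing gave inconsistent angles, because bright background leaked into the mask. I re-measured by hand on an enlarged crop, and the figures above come from that.

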